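# Click the torch on against the bench block and light the repair

### The arm

A 7-joint arm with a two-finger parallel gripper is mounted at the origin on the work surface. World frame = base frame: x ahead of the robot, y to its left, z up, the work surface at z = 0. Lengths are in m, angles in rad, forces in N, time in s.
With the tool pointing down it reaches from about 0.4 to 0.85 m from the base axis. Payload 4.5 kg.
Tool frame: the origin (TCP) lies on the centre line of the jaws, within the pads' length; the fingertips stand 8 mm ahead of it and the grasp point (between the pads) lies 11 mm behind it; z points along the fingers, x is the direction in which the jaws open and shut, and the axes are right-handed (so a half turn about z gives the same grasp; the last joint's range is limited). The gripper opens to 88 mm and grips with 3 to 60 N. Pads are 18 mm wide; open, the fingers measure 123 mm over their backs; the gripper's body (75 mm by 187 mm) begins 45 mm behind the grasp point.
Start: joints at [0.034, 0.689, -0.195, 1.565, 0.157, 0.902, -0.215], TCP at [0.625, 0, 0.247] pointing down, gripper open.
Joint ranges: [-3.01, 3.01], [-0.46, 2.08], [-1.47, 1.51], [0.13, 2.56], [-1, 4.14], [0.04, 2.09], [-2.66, 2.66]. Speed limits (rad/s): [2.57, 2.57, 3.14, 3.14, 3.14, 3.14, 3.14].

### API

Orientations are given as a unit quaternion [x, y, z, w].
In Python, from plant import get_state, snapshot, finish_job, boxes_of, pinpoint gives the robot as it stands.
- The arm moves only by the shell command python3 -m creep 'ROWS' [FORCE]. ROWS is JSON, a list of rows, each an object with "hand": the finger opening in m, from 0 to 0.0881; "slide": the shift along the tool's x, y, z in m, a list of three; "turn": the turn about the tool's z in degrees. A call has 1 to 5 rows; each row shifts and turns the commanded pose from where the row before left it, along the tool's axes as they then stand; what a row does not reach is not made up. A row lasts 1/8 s, in which the tool goes at most 62.5 mm and 10.7 degrees, less where a joint would pass 70% of its speed; a pose out of reach is approached as far as the arm can. A call is refused whole if a number of a shift passes 0.0625 or a number of a turn 10.7, either way. A call with a gripper value outside its range is refused whole. The fingers move at their own pace and stop on an object; FORCE is the grip in N (left out, the last holds). Time passes only in rows, so rows that do not move let the fingers close. It gives the time, the measured TCP pose, the force and the opening at its end, in the units of the state.
- get_state(): the state, without advancing time (a new reading comes with each control period).
- snapshot(name): name is "scene" or "side" or "wrist"; returns a dict with "frame" (480x640x3 uint8, red, green, blue), "depth" (480x640 float32, m along the optical axis (not along the pixel's ray), 0 where there is no reading), "mtx" (3x3 intrinsics, pixels), "camera_from_world" (4x4, takes a point from world to camera coordinates). Camera axes: x right, y down, z forward; pixel columns grow to the right and rows downward; lengths in m; the calibration is good to about 2 mm. The wrist camera is an equidistant fisheye: a pixel r from the principal point sees the ray r / f radians off the axis. A picture is of the moment at which its call begins.
- finish_job(): hands the job in, once; it reports no verdict.
Trained networks look in a picture, given as the dict that the camera call returned (one of the last four; its "shot" number tells which), for a name from the list of things; names that differ only in an ending like _2 or _b are one class to them, and where a whole thing is asked for, a point or a joint stands for the part that bears it (a point fixed in the world has none). Each returns a list of dicts, best first, with "conf" (0 to 1); they miss things now and then, are a little off and sometimes report something else, mostly with a low value. They report only what shows in the picture. A call takes as long as a camera call. They do not tell look-alikes from the thing itself.
- boxes_of(target, picture): "uv" ([column, row] in pixels, amid what is visible of it).
- pinpoint(target, picture): "uv" ([column, row] in pixels: a listed point, or the origin of a listed thing).
The state is a dict: "clock": time; "q": joint angles; "qd": joint speeds; "joint_torque": joint torques, N m; "tool_pos": TCP position; "eef_rot": TCP orientation; "contact_force": force on the tool from outside, world axes, zero at the start; "moment": the same for the moment, N m; "opening": opening from 0.0 (shut) to 1.0 (fully open).
Only numpy, scipy, OpenCV 4.12 (cv2) and the standard library are available. Lean on these libraries where they do the work, as an engineer would, in place of code of your own. Each camera call takes 0.05 s, during which the arm holds its last target.

### The job

Pick up the torch and, holding it, press its tail button fully in against the steel bench block to switch it on. Then lay the torch down in the notches of the wooden rest with its lens towards the hand-cranked grinder, and let go. Leave the jar, the screwdriver and the oil can where they are.

Things in the scene. Friction and masses are not known exactly. Their poses are not given: they have to be found in the camera images.
- torch_center (a point): Middle of the torch's 170 mm case, on its axis, 24 mm above the bench. Loose, about 0.25 kg, lying level; x points along it to the lens, z up at the start. Grip: dark metal tube 40 mm in diameter, -46 to +38 mm along x. Dark six-sided ends 48 mm across flats: tail guard -78 to -46 mm, head +38 to +85 mm with a white lens in a bright ring. The button sticks out of the tail.
- torch_lens (a point): Centre of the lens face, at +85 mm along x from the torch's centre.
- button_tip (a point): Middle of the outer face of the torch's tail button, a round grey button 18 mm in diameter. With the button out it lies at -96 mm along x from the torch's centre, 11 mm beyond the tail end; pressed fully in, at -88 mm.
- torch_button (a joint): How far the tail button has been pressed in, in m: 0 out (off) to 0.008 fully in (on). It takes about 5 N plus a little for speed to move, and stays where it is left.
- block: Plain steel bench block, bolted to the bench: 60 x 60 mm, 70 mm tall, four upright flat faces; x and y are normal to its faces. Along its y a foot plate 8 mm thick sticks out 20 mm on both sides. Origin at the centre of its underside, on the bench.
- rest: Wooden rest fixed to the bench: foot board 150 x 76 x 8 mm with two notched supports 16 mm thick, centred at x = -62 and +62 mm, free space between. Notch floor 36 mm wide, 20 mm above the bench; cheeks slope out to 42 mm. A torch in it has its axis 44 mm above the bench, a six-sided end on each support. Origin: centre of the underside; x points along the torch's place, to the grinder.
- grinder: Hand-cranked metal grinder with a hopper on a wooden board 160 x 130 mm, 190 mm tall, fixed, beyond the rest on the side away from the robot (origin: centre of its underside). The torch is to light it.
- jar: Clear jar with a steel cap, 68 mm in diameter, 85 mm tall, standing loose (origin: centre of its underside). To be left alone.
- driver: Screwdriver with a wooden handle, 200 mm long, lying loose. To be left alone.
- oilcan: Plain metal oil can, 60 mm in diameter, 120 mm tall, standing loose (origin: centre of its underside). To be left alone.
Things that resemble listed ones, but are neither listed nor needed, are in the scene too. Of the things that look like the rest, the largest one is meant. Leave any green or purple look-alike of the part that bears torch_center alone.

How it is judged:
By the outcome, as a careful person would: the job done as asked, in the order asked, and still so for the second after the job is handed in, with the robot touching nothing.
It also fails if it takes over 56 s, if anything falls off the work surface, if the arm or the gripper's body presses on something with over 40 N, if the wrist force passes 120 N, or if a joint passes its speed limit or range.

## Working session

There is one attempt and no reset: what is moved stays moved. The work goes in short steps, Python scripts to look and compute and a shell command to move; the robot and the scene stay as the last step left them, time stands still between calls to the robot, and variables do not carry over. Pictures are saved under pics/ and viewed, and the job is handed in when it is done.

```bash
ls; mkdir -p pics; python3 - <<'E'
from plant import *
import cv2,json
s=get_state();print(s)
for n in ["scene","side","wrist"]:
    p=snapshot(n);cv2.imwrite(f"pics/{n}0.png",p["frame"][:,:,::-1])
    print(n,p["mtx"].tolist(),p["camera_from_world"].round(4).tolist())
    for t in ["torch_center","torch_lens","button_tip","block","rest","grinder","jar","driver","oilcan"]:
        print(t,[( [round(float(v)) for v in d["uv"]],round(d["conf"],2)) for d in pinpoint(t,p)])
E
```

```text
pics
{'clock': 0.0, 'q': array([ 0.0338014 ,  0.68995877, -0.1945277 ,  1.56635961,  0.15728591,
        0.90245778, -0.21506814]), 'qd': array([ 0.00026662, -0.00170056, -0.00024545,  0.00109529,  0.00015418,
       -0.0006992 , -0.00031056]), 'joint_torque': array([ 3.38560185e-04, -5.27571630e+01, -1.26686912e+00, -1.53434461e+01,
       -5.26333472e-02,  6.56995355e-03,  1.65937727e-04]), 'tool_pos': array([ 6.24386091e-01, -3.66462865e-05,  2.45921928e-01]), 'eef_rot': array([ 9.99999596e-01,  5.93108359e-05, -8.94838415e-04,  5.41618465e-05]), 'contact_force': array([-0.37739158,  0.73390857,  0.03108265]), 'moment': array([-0.02157776, -0.01060101, -0.02124387]), 'opening': 1.0001639494099428}
scene [[594.4544465979877, 0.0, 324.0970817001959], [0.0, 594.4544465979877, 232.42436827130533], [0.0, 0.0, 1.0]] [[-0.7045, 0.7095, -0.0167, 0.3747], [0.5587, 0.54, -0.6295, -0.284], [-0.4376, -0.4528, -0.7768, 1.5329], [0.0, 0.0, 0.0, 1.0]]
torch_center [([442, 221], 0.94), ([392, 385], 0.92), ([335, 242], 0.55)]
torch_lens [([296, 251], 0.83), ([433, 420], 0.79), ([465, 247], 0.74)]

[... 659 characters left out ...]
 [([275, 214], 0.63)]
rest [([314, 326], 0.91), ([248, 392], 0.71), ([262, 282], 0.61)]
grinder [([449, 313], 0.56)]
jar [([418, 236], 0.67)]
driver [([258, 169], 0.58)]
oilcan [([369, 410], 0.56)]
wrist [[371.64829954431775, 0.0, 317.26931806609383], [0.0, 371.64829954431775, 229.73007894001177], [0.0, 0.0, 1.0]] [[1.0, 0.0001, 0.0009, -0.6257], [-0.0002, -0.9618, 0.2738, -0.0379], [0.0008, -0.2738, -0.9618, 0.389], [0.0, 0.0, 0.0, 1.0]]
torch_center [([229, 163], 0.84), ([62, 62], 0.74)]
torch_lens [([301, 202], 0.64)]
button_tip [([44, 143], 0.57), ([150, 123], 0.4)]
block [([200, 18], 0.6)]
rest [([123, 232], 0.83)]
grinder [([396, 388], 0.65)]
jar [([471, 207], 0.8)]
driver []
oilcan []
```

View pics/scene0.png

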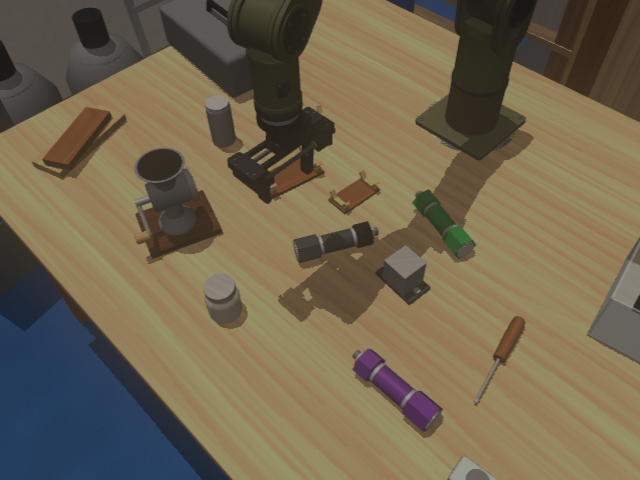

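View pics/side0.png

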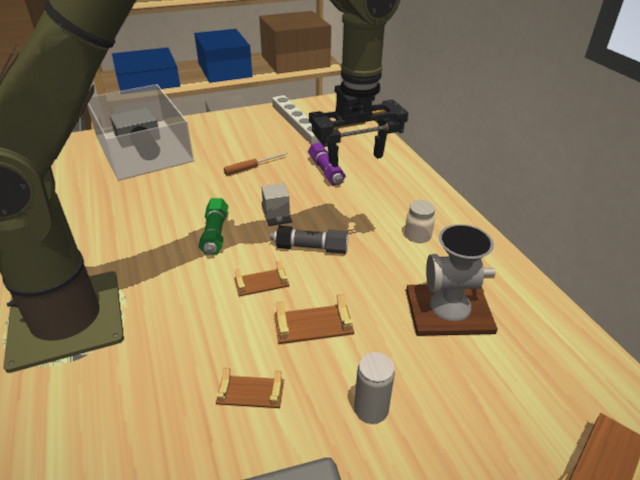

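View pics/wrist0.png

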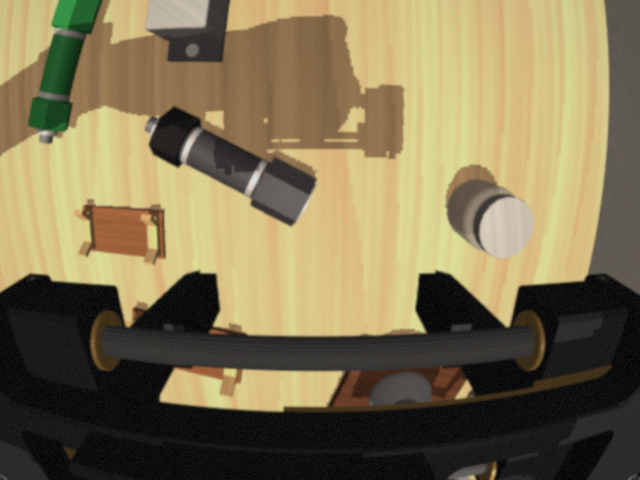

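The torch candidates are the dark one at scene (335,242), the green at (442,221) and the purple at (392,385). I choose the dark one. The rest candidates in the side view are (314,326), (262,282) and (250,390). The middle one at (314,326) is the largest, so I choose that. Next I'll measure both with depth.

```bash
cat > h.py <<'E'
import numpy as np,cv2
from plant import *
def cloud(p,fish=False):
    d=p["depth"];K=p["mtx"];T=np.linalg.inv(p["camera_from_world"])
    v,u=np.mgrid[0:480,0:640]
    x=(u-K[0,2])/K[0,0];y=(v-K[1,2])/K[1,1]
    if fish:
        r=np.hypot(x,y);k=np.where(r>1e-6,np.tan(np.clip(r,0,1.4))/np.maximum(r,1e-6),1);x=x*k;y=y*k
    P=np.stack([x*d,y*d,d,np.ones_like(d)],-1)@T.T
    P=P[...,:3].copy();P[d<=0]=np.nan
    return P
E
python3 - <<'E'
from h import *
cs=[];fr=[]
for n in ["scene","side","wrist"]:
    p=snapshot(n);P=cloud(p,n=="wrist")
    # bench check
    z=P[...,2][np.isfinite(P[...,2])];zz=z[abs(z)<.02];print(n,np.median(zz),zz.std())
    if n!="wrist" : cs.append(P.reshape(-1,3));fr.append(p["frame"].reshape(-1,3))
    np.save(f"c_{n}.npy",P);np.save(f"f_{n}.npy",p["frame"])
    # torch: dark px
P=[np.load(f"c_{n}.npy").reshape(-1,3) for n in ["scene","side","wrist"]]
F=[np.load(f"f_{n}.npy").reshape(-1,3) for n in ["scene","side","wrist"]]
# top view maps: x .3-.95 , y -.45..45 ; 1mm
for n,p,f in zip(["scene","side","wrist"],P,F):
    im=np.zeros((500,700,3),np.uint8);hm=np.zeros((500,700))
    ok=np.isfinite(p[:,0])&(p[:,2]<.10)&(p[:,2]>-.02)
    p=p[ok];f=f[ok]
    i=np.argsort(p[:,2]);p=p[i];f=f[i]
    c=((p[:,0]-.25)*1000).astype(int);r=((.25-p[:,1])*1000).astype(int)
    m=(c>=0)&(c<699)&(r>=0)&(r<499)
    for a in(0,1):
        for b in(0,1): im[r[m]+a,c[m]+b]=f[m][:,::-1]
    cv2.imwrite(f"pics/top_{n}.png",im)
E
```

```text
scene 0.0008809186741626229 0.003406784335944741
side -0.0010204624392392003 0.004351802067022994
wrist 0.00036188450927204796 0.0029256603284968444
```

View pics/top_side.png

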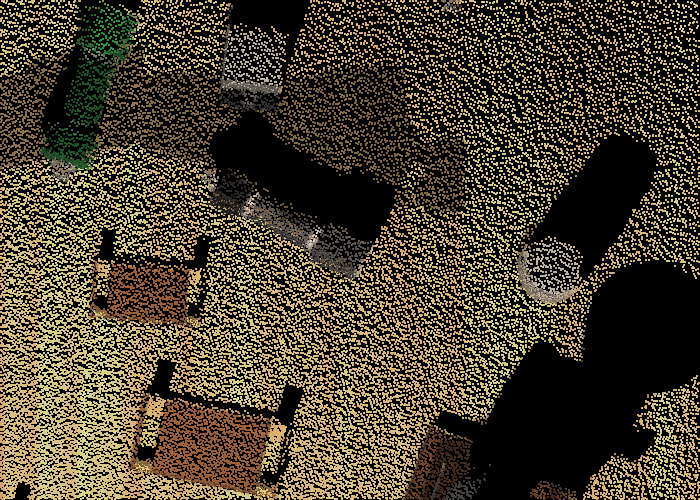

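View pics/top_wrist.png

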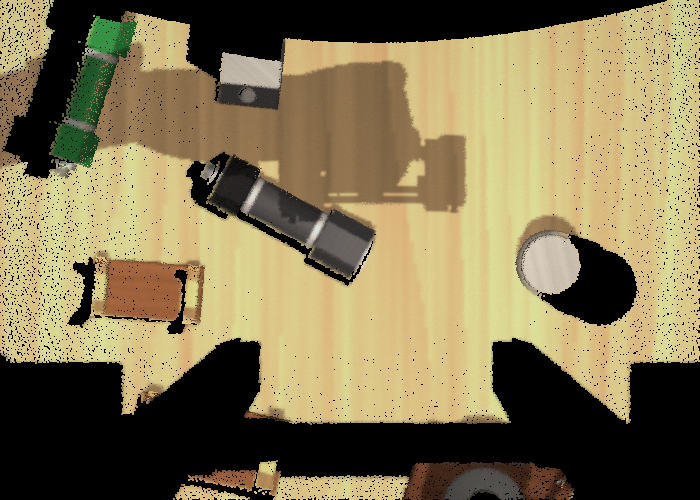

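View pics/top_scene.png

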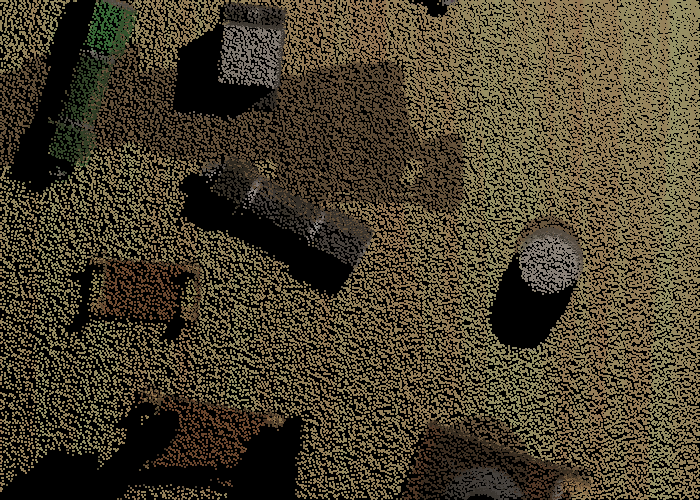

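```bash
python3 - <<'E'
from h import *
from scipy.optimize import least_squares
N=["scene","side","wrist"]
C={n:np.load(f"c_{n}.npy").reshape(-1,3) for n in N}
def sel(p,x0,x1,y0,y1,z0,z1):
    m=(p[:,0]>x0)&(p[:,0]<x1)&(p[:,1]>y0)&(p[:,1]<y1)&(p[:,2]>z0)&(p[:,2]<z1);return p[m]
def rect(q):
    (cx,cy),(w,h),a=cv2.minAreaRect((q[:,:2]*1000).astype(np.float32));return np.round([cx,cy,w,h,a],1),len(q)
for n in N:
    print(n,"torch",rect(sel(C[n],.43,.66,-.045,.105,.015,.06)),"top",rect(sel(C[n],.43,.66,-.045,.105,.035,.06)))
    print(n,"blocktop",rect(sel(C[n],.42,.58,.10,.30,.062,.08)) , sel(C[n],.42,.58,.10,.30,.062,.08).mean(0))
    for z0,z1 in((.014,.05),(.004,.013)):
        q=sel(C[n],.36,.56,-.30,-.12,z0,z1)
        if len(q)>10: print(n,"rest",z0,rect(q))
    q=sel(C[n],.6,1,-.4,-.1,.012,.2)
    if len(q): print(n,'grinder',q.mean(0))
# cylinder fit for tube
q=np.vstack([sel(C[n],.43,.66,-.045,.105,.012,.06) for n in N])
for it in range(3):
    if it==0: c=np.array([.54,.035]);a=np.deg2rad(-30)
    d=np.array([np.cos(a),np.sin(a)]);s=(q[:,:2]-c)@d
    t=q[(s>-.03)&(s<.022)]
    def f(v):
        d=np.array([np.cos(v[1]),np.sin(v[1])]);l=(t[:,:2]-c)@np.array([-d[1],d[0]])-v[0]
        return np.hypot(l,t[:,2]-v[2])-.02
    r=least_squares(f,[0,a,.024],loss='soft_l1',f_scale=.002);a=r.x[1]
    d=np.array([np.cos(a),np.sin(a)]);c=c+r.x[0]*np.array([-d[1],d[0]]);print("tube",c,np.rad2deg(a),r.x[2],len(t))
s=(q[:,:2]-c)@d;l=(q[:,:2]-c)@np.array([-d[1],d[0]])
print("s range",np.percentile(s,[0,.2,1,99,99.8,100]))
for n in N:
    qq=sel(C[n],.43,.66,-.045,.105,.012,.06);ss=(qq[:,:2]-c)@d;print(n,np.percentile(ss,[.2,1,99,99.8]))
    F=np.load(f"f_{n}.npy").reshape(-1,3);P=C[n]
    m=(P[:,0]>.43)&(P[:,0]<.66)&(P[:,1]>-.045)&(P[:,1]<.105)&(P[:,2]>.03)&(P[:,2]<.06)
    ss=(P[m][:,:2]-c)@d;b=F[m].mean(1)
    print(' rings', [(round(x,3),int(b[(ss>x)&(ss<x+.003)].mean())) for x in np.arange(-.06,.06,.003) if ((ss>x)&(ss<x+.003)).sum()>3])
E
```

```text
scene torch (array([524.4,  33.2, 192.4, 134.5,   6.8]), 1764) top (array([534.6,  41.1,  47.1, 181. ,  60.1]), 1204)
scene blocktop (array([500.5, 196. ,  62.3,  63.3,  82.4]), 828) [0.50276539 0.1973907  0.07026242]
scene rest 0.014 (array([ 459. , -189.8,   80.8,  140.9,   80.6]), 144)
scene rest 0.004 (array([ 461.4, -209.8,  179.3,  196.4,   89.7]), 877)
scene grinder [ 0.7391918  -0.24383401  0.09198027]
side torch (array([533.3,  10. , 126.1, 178.4,  82.3]), 1410) top (array([539. ,  29.3,  40.2, 170.9,  62. ]), 772)
side blocktop (array([504.7, 191.1,  67.5,  60.6,  83.8]), 366) [0.50311805 0.18836949 0.06771957]
side rest 0.014 (array([ 460.5, -195. ,   80.4,  140.6,   78.7]), 595)
side rest 0.004 (array([ 451.9, -234.9,  161.7,  151.1,   78.9]), 1773)
side grinder [ 0.72381816 -0.27295606  0.08843825]
wrist torch (array([533.3,  15.1, 147.3, 181. ,  81.4]), 8353) top (array([538.2,  35.6,  44.7, 173.4,  61.5]), 6576)
wrist blocktop (array([500.5, 178.5,  30. ,  61.3,  82.3]), 1913) [0.50209111 0.17751064 0.06954752]
wrist rest 0.014 (array([ 458. , -193.2,   37.5,  157. ,  
[... 2992 characters left out ...]
at64(-0.024), 70), (np.float64(-0.021), 69), (np.float64(-0.018), 64), (np.float64(-0.015), 62), (np.float64(-0.012), 58), (np.float64(-0.009), 54), (np.float64(-0.006), 54), (np.float64(-0.003), 56), (np.float64(0.0), 54), (np.float64(0.003), 54), (np.float64(0.006), 59), (np.float64(0.009), 60), (np.float64(0.012), 61), (np.float64(0.015), 62), (np.float64(0.018), 67), (np.float64(0.021), 68), (np.float64(0.024), 106), (np.float64(0.027), 178), (np.float64(0.03), 160), (np.float64(0.033), 84), (np.float64(0.036), 77), (np.float64(0.039), 77), (np.float64(0.042), 78), (np.float64(0.045), 79), (np.float64(0.048), 77), (np.float64(0.051), 79), (np.float64(0.054), 79), (np.float64(0.057), 80)]
```

```bash
python3 - <<'E'
import cv2
a=cv2.imread("pics/wrist0.png")[90:250,130:340];b=cv2.imread("pics/side0.png")[215:365,230:370]
cv2.imwrite("pics/crop0.png",cv2.hconcat([cv2.resize(a,(400,305)),cv2.resize(b,(285,305))]))
E
```

```text
(no output)
```

View pics/crop0.png

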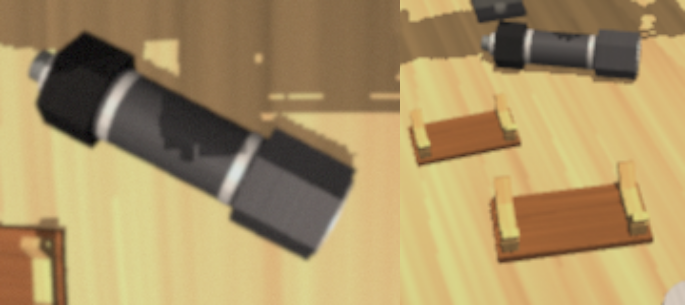

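The crop confirms it: the dark torch has its button at wrist (152,125) and its head at the lower right. The large rest is at side (314,326).

```bash
python3 -m creep '[{"hand":0.088,"slide":[-0.030,-0.0125,0],"turn":0},{"hand":0.088,"slide":[-0.030,-0.0125,0],"turn":0},{"hand":0.088,"slide":[-0.030,-0.012,0],"turn":0},{"hand":0.088,"slide":[0,0,0.03],"turn":-10.2},{"hand":0.088,"slide":[0,0,0.03],"turn":-10.2}]'; python3 -m creep '[{"hand":0.088,"slide":[0,0,0.03],"turn":-10.2},{"hand":0.088,"slide":[0,0,0.02],"turn":-10.2},{"hand":0.088,"slide":[0,0,0.01],"turn":-10.2},{"hand":0.088,"slide":[0,0,0.0],"turn":-10.6},{"hand":0.088,"slide":[0,0,0],"turn":0}]'
```

```text
clock: 2.28
tool_pos: [0.5353, 0.0374, 0.1868]
eef_rot: [0.984, 0.18, 0.001, 0.0]
contact_force: [0.4, -1.0, 0.1]
opening: 1.0
clock: 2.9
tool_pos: [0.5352, 0.0369, 0.1266]
eef_rot: [0.86, 0.511, 0.0, -0.0]
contact_force: [-0.5, -0.2, -0.5]
opening: 0.998
```

```bash
python3 -m creep '[{"hand":0.088,"slide":[0,0,0.04],"turn":0},{"hand":0.088,"slide":[0,0,0.04],"turn":0},{"hand":0.088,"slide":[0,0,0.03],"turn":0},{"hand":0.088,"slide":[0,0,0],"turn":0}]'; python3 - <<'E'
from h import *
p=snapshot("side");cv2.imwrite("pics/s1.png",cv2.resize(p["frame"][130:340,180:460,::-1],None,fx=2.4,fy=2.4));print(get_state()["tool_pos"],get_state()["contact_force"])
E
```

```text
clock: 3.4
tool_pos: [0.534, 0.037, 0.0154]
eef_rot: [0.859, 0.511, -0.002, -0.0]
contact_force: [-1.1, 0.2, 0.1]
opening: 0.999
[0.53489873 0.03713134 0.01666123] [0.90437101 0.34275522 0.12304478]
```

View pics/s1.png

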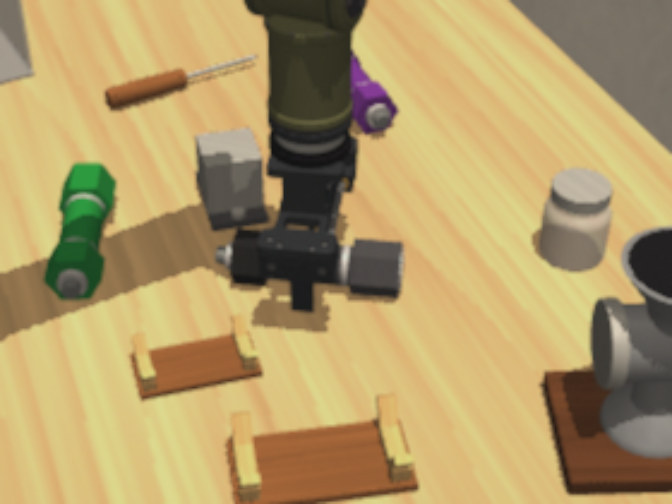

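The fingers straddle the dark tube mid-case (crop ~(300,260)), so I'll close the gripper.

```bash
python3 -m creep '[{"hand":0.03},{"hand":0.03},{"hand":0.03},{"hand":0.03},{"hand":0.03}]' 45; python3 -m creep '[{"hand":0.03},{"hand":0.03},{"hand":0.03}]'
```

```text
$[0]: bad value
$[0]: bad value
```

```bash
python3 -m creep '[{"hand":0.03,"slide":[0,0,0],"turn":0},{"hand":0.03,"slide":[0,0,0],"turn":0},{"hand":0.03,"slide":[0,0,0],"turn":0},{"hand":0.03,"slide":[0,0,0],"turn":0},{"hand":0.03,"slide":[0,0,0],"turn":0}]' 45; python3 -m creep '[{"hand":0.03,"slide":[0,0,0],"turn":0},{"hand":0.03,"slide":[0,0,0],"turn":0}]'
```

```text
clock: 4.08
tool_pos: [0.5351, 0.037, 0.0169]
eef_rot: [0.859, 0.512, 0.0, 0.0]
contact_force: [-0.4, -0.1, 0.7]
opening: 0.454
clock: 4.32
tool_pos: [0.5351, 0.037, 0.0168]
eef_rot: [0.859, 0.512, 0.0, 0.0]
contact_force: [-0.9, -0.1, 1.8]
opening: 0.441
```

```bash
python3 -m creep '[{"hand":0.03,"slide":[0,0,-0.012],"turn":0},{"hand":0.03,"slide":[0,0,-0.013],"turn":0},{"hand":0.03,"slide":[0,0,0],"turn":-7},{"hand":0.03,"slide":[0,0,0],"turn":-7},{"hand":0.03,"slide":[0,0,0],"turn":-7}]'; python3 -m creep '[{"hand":0.03,"slide":[0,0.02,0],"turn":0},{"hand":0.03,"slide":[0,0.03,0],"turn":0},{"hand":0.03,"slide":[0,0.03,0],"turn":0},{"hand":0.03,"slide":[0,0.003,0],"turn":0},{"hand":0.03,"slide":[0,0,0],"turn":0}]'; python3 -m creep '[{"hand":0.03,"slide":[0.03,0,0],"turn":0},{"hand":0.03,"slide":[0.045,0,0],"turn":0},{"hand":0.03,"slide":[0.045,0,0],"turn":0},{"hand":0.03,"slide":[0.031,0,0],"turn":0},{"hand":0.03,"slide":[0,0,0],"turn":0}]'
python3 - <<'E'
from h import *
s=get_state();print(s["tool_pos"],s["eef_rot"],s["opening"])
for n in ["scene","side"]:
    p=snapshot(n);cv2.imwrite(f"pics/{n}2.png",p["frame"][:,:,::-1])
    np.save("c2_%s.npy"%n,cloud(p));np.save("f2_%s.npy"%n,p["frame"])
E
```

```text
clock: 4.95
tool_pos: [0.5352, 0.0368, 0.0426]
eef_rot: [0.75, 0.661, 0.0, 0.0]
contact_force: [0.6, -0.4, -2.4]
opening: 0.446
clock: 5.58
tool_pos: [0.6164, 0.0262, 0.0419]
eef_rot: [0.751, 0.66, -0.0, -0.0]
contact_force: [-0.5, 0.1, -2.6]
opening: 0.441
clock: 6.2
tool_pos: [0.6348, 0.1813, 0.0422]
eef_rot: [0.749, 0.662, 0.001, -0.002]
contact_force: [-0.6, -0.7, -3.1]
opening: 0.441
[0.63475535 0.18125473 0.04220244] [ 0.74915228  0.66239514  0.00079296 -0.00170372] 0.4409728102433319
```

View pics/scene2.png

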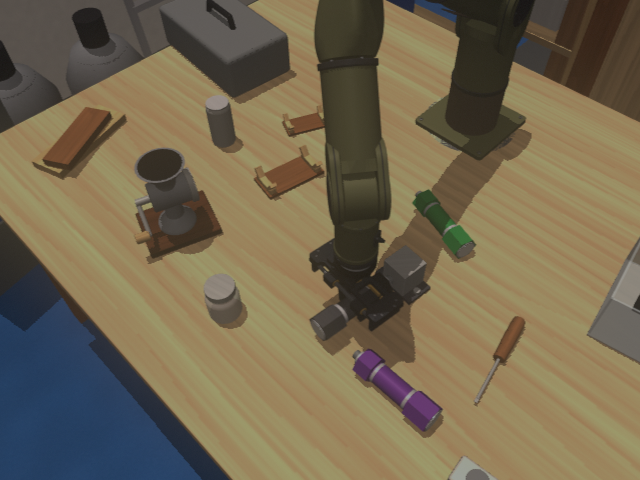

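View pics/side2.png

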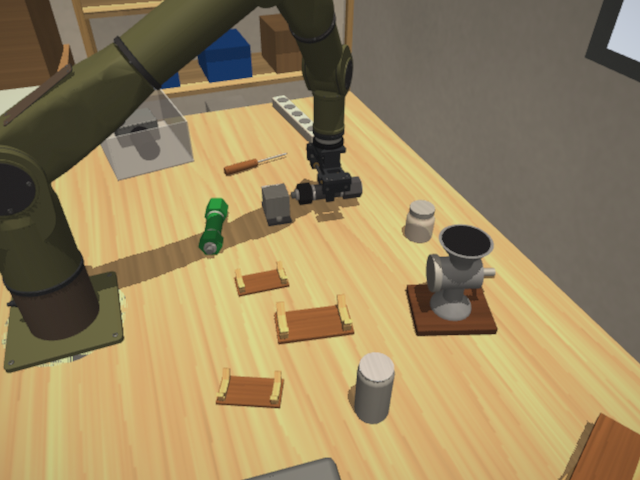

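```bash
python3 - <<'E'
from h import *
def rect(q):
    (cx,cy),(w,h),a=cv2.minAreaRect((q[:,:2]*1000).astype(np.float32));return np.round([cx,cy,w,h,a],1),len(q)
for n in("scene","side"):
    c=np.load(f"c2_{n}.npy").reshape(-1,3);f=np.load(f"f2_{n}.npy").reshape(-1,3)
    m=(c[:,0]>.42)&(c[:,0]<.57)&(c[:,1]>.1)&(c[:,1]<.3)&(c[:,2]>.063)&(c[:,2]<.08)
    print(n,rect(c[m]))
    d=np.array([.9925,-.122]);s=(c[:,:2]-[.6347,.1813])@d;l=(c[:,:2]-[.6347,.1813])@np.array([.122,.9925])
    for lo,hi in((-.09,-.03),(.03,.11)):
        m=(s>lo)&(s<hi)&(abs(l)<.045)&(c[:,2]>.03)&(c[:,2]<.085)
        print(n,lo,rect(c[m]) if m.sum()>5 else 0, c[m].mean(0), np.percentile(s[m],[0,1,99]),c[m][:,2].max(), np.percentile(l[m],[1,99]))
E
```

```text
scene (array([519.3, 194.4,  63.6, 102.1,  85.4]), 933)
scene -0.09 (array([572.7, 192.7,  53.5,  50.8,  21.2]), 245) [0.56837644 0.19380763 0.06952196] [-0.08994639 -0.08983471 -0.03068161] 0.07948249244649941 [-0.02174015  0.02525897]
scene 0.03 (array([694.1, 174.3,  56.7,  59.3,  84.2]), 893) [0.69952308 0.18027383 0.06488194] [0.03011237 0.03074817 0.0882539 ] 0.07870797305259325 [-0.02415286  0.02682176]
side (array([523.1, 191.9,  69.1,  97.4,  83.9]), 398)
side -0.09 (array([573.6, 176.8,  45.3,  60.9,  79.6]), 404) [0.57439264 0.17097326 0.05779067] [-0.08998884 -0.08932808 -0.03066864] 0.07462373486934248 [-0.03367602  0.00940102]
side 0.03 (array([699.2, 148.1,  66.5,  44.1,  26. ]), 276) [0.70091979 0.14970843 0.05500702] [0.03011522 0.03156243 0.09171425] 0.07514998336739731 [-0.03594916  0.00623504]
```

The torch is held level with its button (side ~(292,193)) facing the block's +x face, about 12 mm away by my numbers. I'll press in small steps.

```bash
python3 -m creep '[{"hand":0.03,"slide":[0,-0.005,0],"turn":0},{"hand":0.03,"slide":[0,-0.005,0],"turn":0},{"hand":0.03,"slide":[0,0,0],"turn":0}]' 60;  python3 -m creep '[{"hand":0.03,"slide":[0,-0.002,0],"turn":0},{"hand":0.03,"slide":[0,-0.002,0],"turn":0},{"hand":0.03,"slide":[0,0,0],"turn":0}]';  python3 -m creep '[{"hand":0.03,"slide":[0,-0.002,0],"turn":0},{"hand":0.03,"slide":[0,0,0],"turn":0}]'; python3 -m creep '[{"hand":0.03,"slide":[0,-0.002,0],"turn":0},{"hand":0.03,"slide":[0,0,0],"turn":0}]'
```

```text
clock: 6.68
tool_pos: [0.6262, 0.1769, 0.0418]
eef_rot: [0.751, 0.66, -0.0, -0.0]
contact_force: [0.5, 0.4, -3.6]
opening: 0.441
clock: 7.05
tool_pos: [0.6243, 0.1776, 0.0422]
eef_rot: [0.751, 0.66, 0.001, 0.001]
contact_force: [4.4, -0.5, -2.5]
opening: 0.439
clock: 7.3
tool_pos: [0.6222, 0.1778, 0.0421]
eef_rot: [0.751, 0.66, 0.001, 0.001]
contact_force: [4.0, -1.1, -3.8]
opening: 0.439
clock: 7.55
tool_pos: [0.6197, 0.1782, 0.042]
eef_rot: [0.751, 0.66, 0.001, 0.0]
contact_force: [4.1, -0.7, -2.4]
opening: 0.435
```

```bash
python3 -m creep '[{"hand":0.03,"slide":[0,-0.002,0],"turn":0},{"hand":0.03,"slide":[0,0,0],"turn":0}]'; python3 -m creep '[{"hand":0.03,"slide":[0,-0.001,0],"turn":0},{"hand":0.03,"slide":[0,0,0],"turn":0}]'; python3 -m creep '[{"hand":0.03,"slide":[0,-0.001,0],"turn":0},{"hand":0.03,"slide":[0,0,0],"turn":0}]'
```

```text
clock: 7.8
tool_pos: [0.6174, 0.1785, 0.0419]
eef_rot: [0.751, 0.66, 0.0, 0.0]
contact_force: [5.1, -0.7, -3.4]
opening: 0.439
clock: 8.05
tool_pos: [0.6164, 0.1787, 0.0418]
eef_rot: [0.751, 0.66, 0.0, 0.0]
contact_force: [5.4, -1.9, -3.5]
opening: 0.439
clock: 8.3
tool_pos: [0.6163, 0.1786, 0.0421]
eef_rot: [0.751, 0.66, 0.001, 0.001]
contact_force: [6.5, -1.8, -3.8]
opening: 0.438
```

```bash
python3 -m creep '[{"hand":0.03,"slide":[0,-0.001,0],"turn":0},{"hand":0.03,"slide":[0,0,0],"turn":0}]'; python3 -m creep '[{"hand":0.03,"slide":[0,-0.001,0],"turn":0},{"hand":0.03,"slide":[0,0,0],"turn":0}]';python3 -m creep '[{"hand":0.03,"slide":[0,-0.001,0],"turn":0},{"hand":0.03,"slide":[0,0,0],"turn":0},{"hand":0.03,"slide":[0,0,0],"turn":0}]'
```

```text
clock: 8.55
tool_pos: [0.6163, 0.1786, 0.0423]
eef_rot: [0.752, 0.66, 0.002, 0.001]
contact_force: [8.5, -1.5, -3.8]
opening: 0.442
clock: 8.8
tool_pos: [0.6163, 0.1787, 0.0425]
eef_rot: [0.752, 0.66, 0.002, 0.002]
contact_force: [9.3, -1.1, -3.6]
opening: 0.441
clock: 9.18
tool_pos: [0.6163, 0.1786, 0.0428]
eef_rot: [0.752, 0.659, 0.003, 0.002]
contact_force: [11.0, -2.0, -3.9]
opening: 0.437
```

```bash
python3 -m creep '[{"hand":0.03,"slide":[0,-0.002,0],"turn":0},{"hand":0.03,"slide":[0,-0.001,0],"turn":0},{"hand":0.03,"slide":[0,0,0],"turn":0},{"hand":0.03,"slide":[0,0,0],"turn":0}]'; python3 - <<'E'
from h import *
p=snapshot("side");cv2.imwrite("pics/s3.png",cv2.resize(p["frame"][140:240,240:390,::-1],None,fx=5,fy=5))
E
python3 -m creep '[{"hand":0.03,"slide":[0,0.010,0],"turn":0},{"hand":0.03,"slide":[0,0.02,0],"turn":0},{"hand":0.03,"slide":[0,0.02,0],"turn":0},{"hand":0.03,"slide":[0,0,0],"turn":0}]'
python3 - <<'E'
from h import *
for n in("scene","side"):
    p=snapshot(n);np.save("c4_%s.npy"%n,cloud(p));np.save("f4_%s.npy"%n,p["frame"])
    f=p["frame"];c=f[140:240,240:390] if n=="side" else f[220:360,290:450]
    cv2.imwrite(f"pics/{n}4.png",cv2.resize(c[:,:,::-1],None,fx=5 if n=="side" else 4,fy=5 if n=="side" else 4))
E
```

```text
clock: 9.68
tool_pos: [0.6162, 0.1786, 0.0434]
eef_rot: [0.752, 0.659, 0.005, 0.004]
contact_force: [15.2, -2.8, -3.9]
opening: 0.441
clock: 10.22
tool_pos: [0.6578, 0.1731, 0.0408]
eef_rot: [0.752, 0.66, -0.001, -0.001]
contact_force: [0.3, -1.3, -3.5]
opening: 0.44
```

View pics/s3.png

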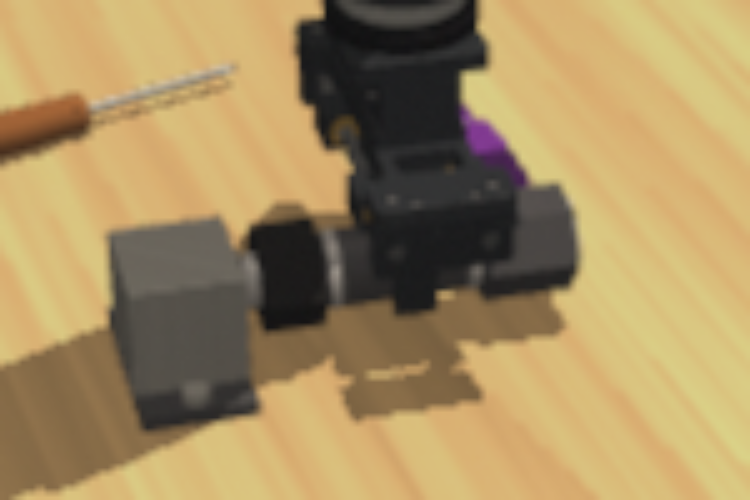

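View pics/side4.png

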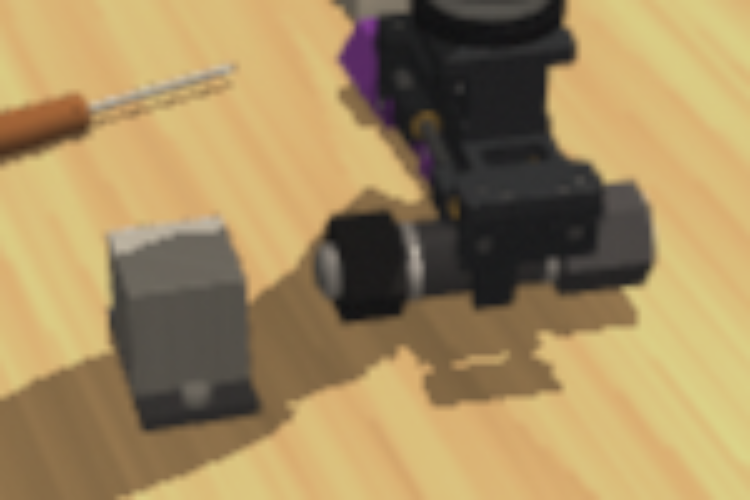

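View pics/scene4.png

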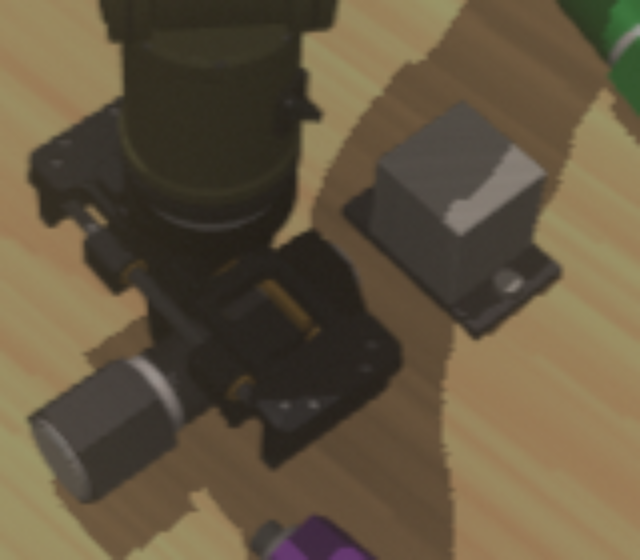

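```bash
python3 - <<'E'
from h import *
s=get_state();t=s["tool_pos"][:2];q=s["eef_rot"];print(s["tool_pos"],q)
yaw=2*np.arctan2(q[1],q[0]);d=np.array([np.sin(yaw),-np.cos(yaw)]);e=np.array([np.cos(yaw),np.sin(yaw)]);print(np.rad2deg(yaw))
def ana(tag,t,d,e):
  for n in("scene","side"):
    c=np.load(f"c{tag}_{n}.npy").reshape(-1,3);f=np.load(f"f{tag}_{n}.npy").reshape(-1,3).mean(1)
    S=(c[:,:2]-t)@d;L=(c[:,:2]-t)@e
    m=(abs(L)<.04)&(c[:,2]>.03)&(c[:,2]<.085)&(S>.03)&(S<.12)
    print(tag,n,"lens end",np.percentile(S[m],[95,99,99.7]))
    m=(abs(L)<.03)&(c[:,2]>.03)&(c[:,2]<.085)&(S>-.105)&(S<-.03)
    h=[(round(float(x),3),int(((S[m]>x)&(S[m]<x+.003)).sum()),int(f[m][(S[m]>x)&(S[m]<x+.003)].mean()) if ((S[m]>x)&(S[m]<x+.003)).any() else 0) for x in np.arange(-.105,-.03,.003)]
    print(h)
ana(4,t,d,e)
ana(2,np.array([.6348,.1813]),d,e)
E
```

```text
[0.65619046 0.17383756 0.04093687] [ 0.75093492  0.66037316 -0.00147553 -0.00136728]
82.65687984968888
4 scene lens end [0.08898261 0.08961368 0.09008563]
[(-0.105, 0, 0), (-0.102, 0, 0), (-0.099, 0, 0), (-0.096, 0, 0), (-0.093, 0, 0), (-0.09, 0, 0), (-0.087, 1, 77), (-0.084, 8, 76), (-0.081, 0, 0), (-0.078, 18, 61), (-0.075, 35, 40), (-0.072, 35, 33), (-0.069, 37, 33), (-0.066, 30, 32), (-0.063, 35, 33), (-0.06, 21, 32), (-0.057, 17, 32), (-0.054, 4, 32), (-0.051, 0, 0), (-0.048, 0, 0), (-0.045, 0, 0), (-0.042, 0, 0), (-0.039, 0, 0), (-0.036, 6, 48), (-0.033, 6, 42)]
4 side lens end [0.0888142  0.09071335 0.09157536]
[(-0.105, 0, 0), (-0.102, 0, 0), (-0.099, 0, 0), (-0.096, 0, 0), (-0.093, 0, 0), (-0.09, 0, 0), (-0.087, 0, 0), (-0.084, 8, 66), (-0.081, 14, 91), (-0.078, 17, 97), (-0.075, 24, 49), (-0.072, 32, 30), (-0.069, 24, 27), (-0.066, 21, 29), (-0.063, 22, 29), (-0.06, 21, 28), (-0.057, 24, 30), (-0.054, 23, 26), (-0.051, 22, 30), (-0.048, 26, 28), (-0.045, 22, 39), (-0.042, 16, 62), (-0.039, 17, 106), (-0.036, 16, 122), (-0.033, 18, 88)]
2 scene lens end [0.08740009 0.0881657
[... 238 characters left out ...]
, (-0.066, 22, 32), (-0.063, 24, 33), (-0.06, 19, 32), (-0.057, 1, 31), (-0.054, 0, 0), (-0.051, 0, 0), (-0.048, 0, 0), (-0.045, 0, 0), (-0.042, 1, 60), (-0.039, 5, 59), (-0.036, 6, 46), (-0.033, 8, 41)]
2 side lens end [0.08922699 0.09172126 0.0929876 ]
[(-0.105, 11, 125), (-0.102, 6, 149), (-0.099, 0, 0), (-0.096, 0, 0), (-0.093, 2, 68), (-0.09, 12, 79), (-0.087, 10, 78), (-0.084, 6, 73), (-0.081, 15, 91), (-0.078, 17, 99), (-0.075, 22, 49), (-0.072, 32, 31), (-0.069, 23, 29), (-0.066, 21, 27), (-0.063, 20, 27), (-0.06, 21, 28), (-0.057, 22, 26), (-0.054, 21, 28), (-0.051, 18, 29), (-0.048, 19, 28), (-0.045, 19, 33), (-0.042, 17, 64), (-0.039, 13, 102), (-0.036, 23, 111), (-0.033, 14, 76)]
```

The button now sticks out only about 3 mm, against 11 mm before, and the press ended on a hard stop at 15 N, so it is fully in. Next I'll check clearances near the rest.

```bash
python3 - <<'E'
from h import *
for n in("scene","side"):
    c=np.load(f"c4_{n}.npy").reshape(-1,3)
    m=(c[:,0]>.3)&(c[:,0]<.62)&(c[:,1]>-.5)&(c[:,1]<-.25)&(c[:,2]>.06)&(c[:,2]<.16)
    if m.any(): print(n,"can",c[m].min(0),c[m].max(0),np.median(c[m],0))
    m=(c[:,0]>.6)&(c[:,0]<.9)&(c[:,1]>-.5)&(c[:,1]<-.15)&(c[:,2]>.06)&(c[:,2]<.25)
    if m.any(): print(n,"gr",np.percentile(c[m],[1,99],axis=0))
    def rect(q):
        (cx,cy),(w,h),a=cv2.minAreaRect((q[:,:2]*1000).astype(np.float32));return np.round([cx,cy,w,h,a],1),len(q)
    for z0,z1 in((.014,.045),(.004,.045)):
        m=(c[:,0]>.36)&(c[:,0]<.56)&(c[:,1]>-.26)&(c[:,1]<-.135)&(c[:,2]>z0)&(c[:,2]<z1)
        print(n,"rest",z0,rect(c[m]))
        if z0>.01:
            d=np.array([np.cos(np.deg2rad(-11)),np.sin(np.deg2rad(-11))]);S=(c[m][:,:2]-[.4595,-.1945])@d;L=(c[m][:,:2]-[.4595,-.1945])@[-d[1],d[0]]
            for g in(S<0,S>0): print('  S',np.percentile(S[g],[5,50,95]).round(4),'L',np.percentile(L[g],[1,50,99]).round(4),len(S[g]))
            zz=c[m][:,2];lo=zz<.024;print("  floorL",np.percentile(L[lo],[2,50,98]).round(4),lo.sum(),'zmax',zz.max())
E
```

```text
scene can [ 0.301241   -0.49919424  0.06002694] [ 0.51377921 -0.37148384  0.12568203] [ 0.49169568 -0.38891779  0.10755266]
scene gr [[ 0.68364263 -0.30229362  0.06290149]
 [ 0.83247765 -0.20921382  0.19519405]]
scene rest 0.014 (array([ 456.7, -192.1,   82. ,  143.2,   78.5]), 408)
  S [-0.0725 -0.0618 -0.0562] L [-0.0336 -0.0178  0.0265] 163
  S [0.0506 0.06   0.0672] L [-0.0373 -0.006   0.0408] 245
  floorL [-0.027  -0.0026  0.0343] 217 zmax 0.04483895530180082
scene rest 0.004 (array([ 459.8, -197.3,  124.8,  199.2,   89.9]), 1652)
side can [ 0.45479515 -0.43910402  0.06002372] [ 0.51303368 -0.37933585  0.12266722] [ 0.47809156 -0.4211794   0.11304121]
side gr [[ 0.67384523 -0.30559224  0.06449831]
 [ 0.79278773 -0.21614039  0.19210698]]
side rest 0.014 (array([ 460.6, -194.6,   80.4,  140.6,   78.3]), 594)
  S [-0.0686 -0.0613 -0.0538] L [-0.0381  0.0077  0.0376] 295
  S [0.0549 0.0619 0.07  ] L [-0.0392  0.0063  0.0351] 299
  floorL [-0.0328  0.0013  0.0232] 330 zmax 0.042487697247223344
side rest 0.004 (array([ 462.2, -196.4,   93.8,  158.2,   72.4]), 2374)
```

```bash
python3 -m creep '[{"hand":0.03,"slide":[0,0,-0.03],"turn":0},{"hand":0.03,"slide":[0,0,-0.03],"turn":2},{"hand":0.03,"slide":[0,0,-0.02],"turn":2},{"hand":0.03,"slide":[-0.03,-0.01,0],"turn":0},{"hand":0.03,"slide":[-0.04,-0.013,0],"turn":0}]'; python3 -m creep '[{"hand":0.03,"slide":[-0.04,-0.013,0],"turn":0},{"hand":0.03,"slide":[-0.04,-0.013,0],"turn":0},{"hand":0.03,"slide":[-0.04,-0.013,0],"turn":0},{"hand":0.03,"slide":[-0.04,-0.013,0],"turn":0},{"hand":0.03,"slide":[-0.04,-0.013,0],"turn":0}]'; python3 -m creep '[{"hand":0.03,"slide":[-0.04,-0.013,0],"turn":0},{"hand":0.03,"slide":[-0.04,-0.013,0],"turn":0},{"hand":0.03,"slide":[-0.03,-0.01,0],"turn":0},{"hand":0.03,"slide":[-0.019,-0.003,0],"turn":0},{"hand":0.03,"slide":[0,0,0],"turn":0}]'; python3 -m creep '[{"hand":0.03,"slide":[0,0,0],"turn":0}]'
```

```text
clock: 10.95
tool_pos: [0.6208, 0.1101, 0.122]
eef_rot: [0.773, 0.634, 0.0, -0.001]
contact_force: [-0.3, -0.7, -3.7]
opening: 0.439
clock: 11.58
tool_pos: [0.5173, -0.0747, 0.1218]
eef_rot: [0.774, 0.633, -0.0, -0.0]
contact_force: [0.3, 0.4, -3.7]
opening: 0.44
clock: 12.2
tool_pos: [0.4538, -0.1939, 0.1217]
eef_rot: [0.775, 0.632, -0.001, -0.0]
contact_force: [-0.8, 1.6, -2.8]
opening: 0.436
clock: 12.32
tool_pos: [0.4558, -0.1913, 0.1219]
eef_rot: [0.773, 0.634, 0.001, -0.0]
contact_force: [-1.2, -0.8, -3.1]
opening: 0.437
```

```bash
python3 - <<'E'
from h import *
from scipy.optimize import least_squares
s=get_state();t=s["tool_pos"];q=s["eef_rot"];yaw=2*np.arctan2(q[1],q[0]);print(t,np.rad2deg(yaw),q)
d=np.array([np.sin(yaw),-np.cos(yaw)]);e=np.array([np.cos(yaw),np.sin(yaw)])
for n in("scene","side","wrist"):
    p=snapshot(n);C=cloud(p,n=="wrist");cv2.imwrite(f"pics/{n}5.png",p["frame"][:,:,::-1]);c=C.reshape(-1,3)
    S=(c[:,:2]-t[:2])@d;L=(c[:,:2]-t[:2])@e
    for nm,lo,hi in(("tail",-.07,-.045),("head",.045,.078)):
        m=(abs(L)<.035)&(S>lo)&(S<hi)&(c[:,2]>.085)&(c[:,2]<.17)
        if m.sum()>20: print(n,nm,m.sum(),"L",np.percentile(L[m],[2,50,98]).round(4),"z",np.percentile(c[m][:,2],[2,98]).round(4))
    m=(abs(L)<.035)&(S>.03)&(S<.12)&(c[:,2]>.085)&(c[:,2]<.17)
    if m.any():print(n,"lens",np.percentile(S[m],[99,99.7]))
    m=(c[:,0]>.36)&(c[:,0]<.56)&(c[:,1]>-.26)&(c[:,1]<-.135)&(c[:,2]>.014)&(c[:,2]<.045)
    q=c[m]
    if len(q)>10: print(n,"rest",cv2.minAreaRect((q[:,:2]*1000).astype(np.float32)),len(q))
E
```

```text
[ 0.45579967 -0.19126585  0.12194501] 78.67808254924343 [ 7.73408224e-01  6.33907838e-01  7.34217268e-04 -1.82815219e-04]
scene head 362 L [-0.0127  0.0164  0.0276] z [0.1089 0.1565]
scene lens [0.08846036 0.08869393]
scene rest ((456.5379943847656, -191.6862030029297), (85.47048950195312, 142.36782836914062), 78.12238311767578) 489
side tail 407 L [-0.0286 -0.0182  0.0106] z [0.1093 0.1539]
side head 385 L [-0.029  -0.0181  0.0112] z [0.1075 0.1535]
side lens [0.09054993 0.09079801]
side rest ((460.5724792480469, -194.02210998535156), (82.25218963623047, 140.132080078125), 78.66790771484375) 595
wrist tail 12721 L [-0.0257 -0.0001  0.0255] z [0.1313 0.1546]
wrist head 89 L [-0.0275 -0.0229  0.0276] z [0.1291 0.1365]
wrist lens [0.04911402 0.05126062]
```

View pics/side5.png

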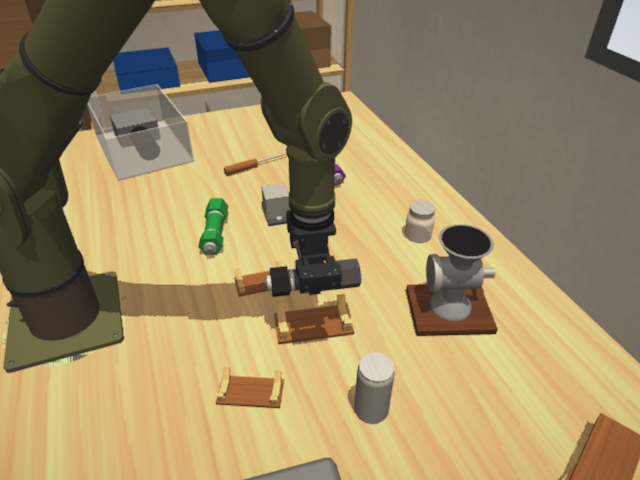

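View pics/wrist5.png

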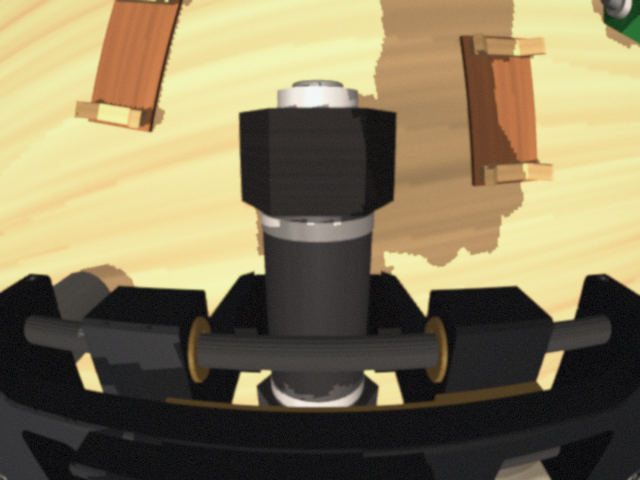

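```bash
python3 -m creep '[{"hand":0.03,"slide":[-0.0015,-0.002,0.02],"turn":0},{"hand":0.03,"slide":[0,0,0.03],"turn":0},{"hand":0.03,"slide":[0,0,0.015],"turn":0},{"hand":0.03,"slide":[0,0,0],"turn":0},{"hand":0.03,"slide":[0,0,0],"turn":0}]'; python3 - <<'E'
from h import *
p=snapshot("side");cv2.imwrite("pics/s6.png",cv2.resize(p["frame"][230:370,220:400,::-1],None,fx=4,fy=4));s=get_state();print(s["tool_pos"],s["contact_force"])
E
```

```text
clock: 13.1
tool_pos: [0.4536, -0.1934, 0.0572]
eef_rot: [0.774, 0.634, 0.0, 0.0]
contact_force: [-0.7, -0.3, -4.0]
opening: 0.44
[ 0.45367102 -0.19360751  0.0574044 ] [ 0.72801235  0.28662978 -2.97250908]
```

View pics/s6.png

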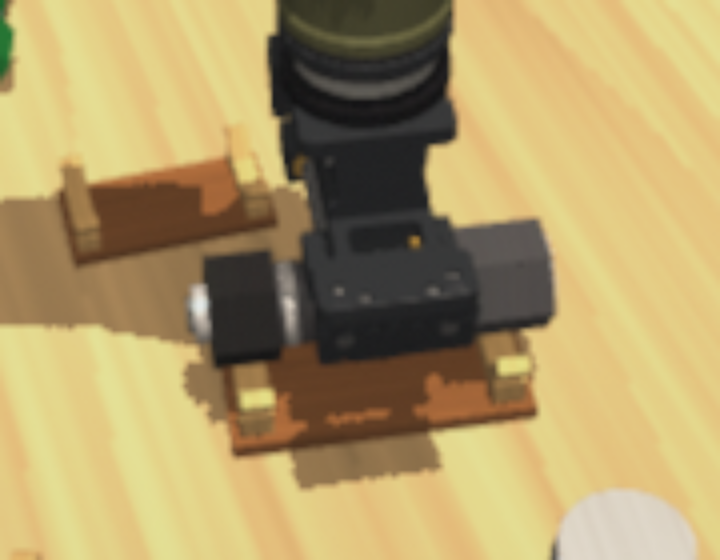

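The torch's ends sit over both supports, at crop (245,370) and (510,350). I'll lower it carefully.

```bash
python3 -m creep '[{"hand":0.03,"slide":[0.001,0,0.008],"turn":0},{"hand":0.03,"slide":[0,0,0.006],"turn":0},{"hand":0.03,"slide":[0,0,0],"turn":0},{"hand":0.03,"slide":[0,0,0],"turn":0}]'; python3 -m creep '[{"hand":0.03,"slide":[0,0,0.004],"turn":0},{"hand":0.03,"slide":[0,0,0],"turn":0},{"hand":0.03,"slide":[0,0,0],"turn":0}]';python3 -m creep '[{"hand":0.03,"slide":[0,0,0.002],"turn":0},{"hand":0.03,"slide":[0,0,0],"turn":0},{"hand":0.03,"slide":[0,0,0],"turn":0}]'
```

```text
clock: 13.65
tool_pos: [0.4532, -0.1929, 0.0427]
eef_rot: [0.774, 0.633, -0.0, -0.0]
contact_force: [-0.1, -0.1, -3.7]
opening: 0.435
clock: 14.02
tool_pos: [0.4532, -0.1929, 0.0387]
eef_rot: [0.774, 0.633, -0.0, -0.0]
contact_force: [0.2, -0.5, -3.3]
opening: 0.44
clock: 14.4
tool_pos: [0.4533, -0.1929, 0.0368]
eef_rot: [0.774, 0.633, 0.0, 0.0]
contact_force: [0.7, -0.3, -1.1]
opening: 0.438
```

```bash
python3 -m creep '[{"hand":0.03,"slide":[0,0,0.001],"turn":0},{"hand":0.03,"slide":[0,0,0],"turn":0}]'; python3 -m creep '[{"hand":0.045,"slide":[0,0,0],"turn":0},{"hand":0.05,"slide":[0,0,0],"turn":0},{"hand":0.06,"slide":[0,0,0],"turn":0},{"hand":0.07,"slide":[0,0,0],"turn":0},{"hand":0.07,"slide":[0,0,0],"turn":0}]'; python3 - <<'E'
from h import *
p=snapshot("side");cv2.imwrite("pics/s7.png",cv2.resize(p["frame"][230:370,220:400,::-1],None,fx=4,fy=4));s=get_state();print(s["tool_pos"],s["contact_force"])
E
```

```text
clock: 14.65
tool_pos: [0.4533, -0.1929, 0.0368]
eef_rot: [0.774, 0.633, 0.0, 0.001]
contact_force: [-1.2, 0.2, 10.7]
opening: 0.438
clock: 15.28
tool_pos: [0.4532, -0.1929, 0.0356]
eef_rot: [0.774, 0.633, 0.0, -0.0]
contact_force: [0.3, -0.1, 0.0]
opening: 0.797
[ 0.45320731 -0.19284271  0.03566372] [-0.00568153 -0.77273503  0.00330022]
```

View pics/s7.png

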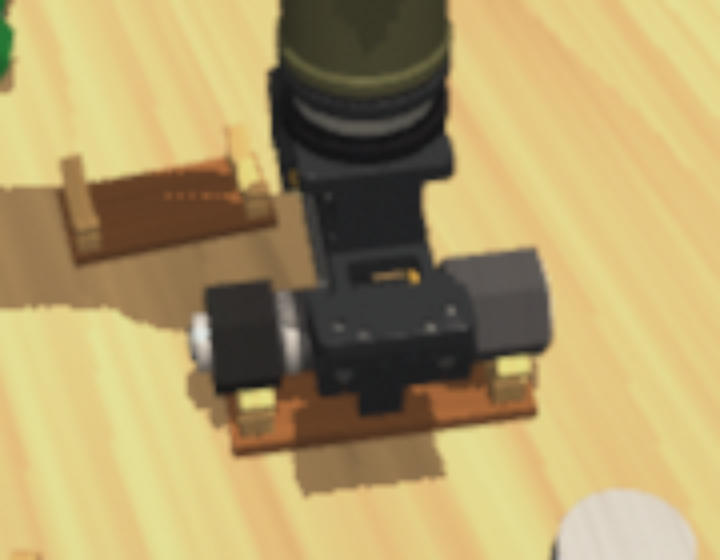

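The torch lies in both notches and the fingers are free, so I'll back straight up and check.

```bash
python3 -m creep '[{"hand":0.088,"slide":[0,0,-0.005],"turn":0},{"hand":0.088,"slide":[0,0,-0.02],"turn":0},{"hand":0.088,"slide":[0,0,-0.04],"turn":0},{"hand":0.088,"slide":[0,0,-0.05],"turn":0},{"hand":0.088,"slide":[0,0,-0.05],"turn":0}]';python3 -m creep '[{"hand":0.088,"slide":[0.06,0,-0.04],"turn":0},{"hand":0.088,"slide":[0.06,0,-0.03],"turn":0},{"hand":0.088,"slide":[0.06,0,0],"turn":0},{"hand":0.088,"slide":[0,0,0],"turn":0},{"hand":0.088,"slide":[0,0,0],"turn":0}]'; python3 - <<'E'
from h import *
th=np.deg2rad(-11.4);d=np.array([np.cos(th),np.sin(th)]);e=np.array([-d[1],d[0]])
im=[]
for n in("side","scene"):
    p=snapshot(n);c=cloud(p).reshape(-1,3)
    cv2.imwrite(f"pics/{n}8.png",p["frame"][:,:,::-1])
    S=(c[:,:2]-[.4587,-.1935])@d;L=(c[:,:2]-[.4587,-.1935])@e
    m=(abs(L)<.04)&(abs(S)<.12)&(c[:,2]>.05)&(c[:,2]<.09);print(n,"S",np.percentile(S[m],[1,99]).round(3))
    for lo,hi in((-.075,-.05),(.045,.08)):
        k=m&(S>lo)&(S<hi)&(c[:,2]>.06);print("  L",np.percentile(L[k],[2,50,98]).round(3),"z",np.percentile(c[k][:,2],[50,98]).round(3))
    for t in["torch_center","torch_lens","jar","driver","oilcan"]: print(t,[([round(float(v)) for v in x["uv"]],round(x["conf"],2)) for x in pinpoint(t,p)][:3])
E
```

```text
clock: 15.95
tool_pos: [0.4526, -0.1928, 0.2025]
eef_rot: [0.774, 0.633, -0.0, -0.0]
contact_force: [1.1, -0.7, -0.4]
opening: 0.999
clock: 16.58
tool_pos: [0.4858, -0.0289, 0.2633]
eef_rot: [0.774, 0.634, -0.001, 0.0]
contact_force: [-0.3, -0.9, -0.2]
opening: 1.0
side S [-0.084  0.084]
  L [-0.021 -0.007  0.012] z [0.066 0.07 ]
  L [-0.021 -0.007  0.011] z [0.066 0.069]
torch_center [([324, 160], 0.97), ([312, 312], 0.62), ([212, 226], 0.56)]
torch_lens [([354, 304], 0.97), ([216, 205], 0.79), ([312, 150], 0.72)]
jar [([418, 237], 0.83)]
driver [([355, 306], 0.68), ([260, 168], 0.58)]
oilcan [([370, 410], 0.76)]
scene S [-0.082  0.082]
  L [-0.014  0.005  0.021] z [0.068 0.073]
  L [-0.015  0.006  0.021] z [0.068 0.073]
torch_center [([442, 222], 0.93), ([396, 385], 0.79), ([289, 163], 0.75)]
torch_lens [([435, 418], 0.92), ([463, 249], 0.84), ([258, 176], 0.69)]
jar [([227, 310], 0.57)]
driver []
oilcan [([225, 137], 0.73)]
```

View pics/side8.png

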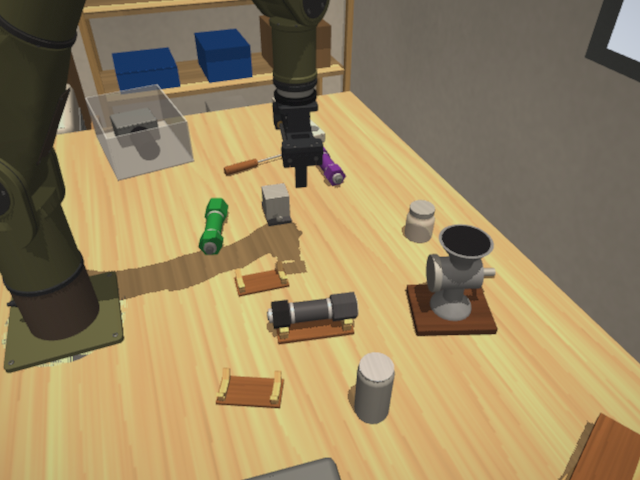

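View pics/scene8.png

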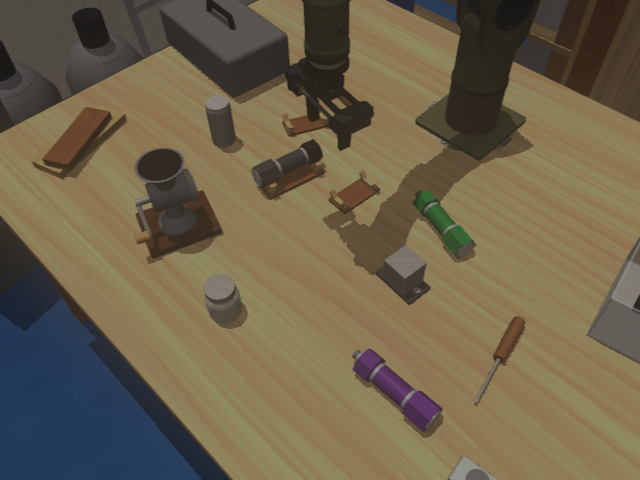

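The torch lies level in both notches, at side (312,312), with its lens at (354,304) towards the grinder. Everything else is where it was.

```bash
python3 -c "
from plant import *
print(finish_job(),get_state()['clock'])"
```

```text
the job is handed in; nothing more can be done
the job is handed in; nothing more can be done
```

The torch is switched on and lying in the notches of the large rest, lens towards the grinder. I handed the job in at about 17 s; no verdict is reported.

- **Torch:** I picked up the dark torch and left the green and purple ones alone.
- **Button:** I pressed it against the block's +x face until it stopped hard at about 15 N. In the depth data its tip had moved in about 8–9 mm, leaving about 3 mm sticking out. The lens did not look visibly lit in the pictures, so "on" rests on the button's travel and the hard stop.
- **Resting place:** the torch lies level on both supports. Its ends are centred to within about 2 mm, and its top is at 66–73 mm (68 mm expected).
- **Everything else:** the gripper is open and well clear. The jar, screwdriver and oil can look unmoved. The network gave two doubtful screwdriver results: a false hit on the torch in the side view and a miss in the scene view. In both pictures the screwdriver is where it started.

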